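# Set the pot holder's jaw to the gauge tab and lock it

## Robot

A 6-joint arm with a two-finger parallel gripper is mounted at the origin on a cart in front of the work surface, level with it; the furniture and walls round the work are solid. World frame = base frame: x ahead of the robot, y to its left, z up, the work surface at z = 0. Lengths are in m, angles in rad, forces in N, time in s.
With the tool pointing down it reaches from about 0.35 to 0.775 m from the base axis. Payload 5.5 kg.
Tool frame: the origin (TCP) lies on the centre line of the jaws, within the pads' length; the fingertips stand 17 mm ahead of it and the grasp point (between the pads) lies 2 mm behind it (manip.tcp_to_tips is the distance from the TCP to the fingertips, in m); z points along the fingers, x is the direction in which the jaws open and shut, and the axes are right-handed (so a half turn about z gives the same grasp; the last joint's range is limited). The gripper opens to 85 mm and grips with 20 to 120 N. Pads are 22 mm wide; open, the fingers measure 114 mm over their backs; the gripper's body (76 mm by 85 mm) begins 54 mm behind the grasp point. The pads swing forward as they close: fully open they stand 13 mm farther back than shut.
Start: joints at [-1.352, 0.313, 0.046, 1.304, 0, 1.431], TCP at [0.202, -0.538, 0.248] pointing down, gripper open.
Joint ranges: [-2.76, 2.76], [-0.86, 1.69], [-1.03, 1.26], [-2.2, 2.34], [-1.47, 1.5], [-3.14, 3.14]. Speed limits (rad/s): [2.57, 2.57, 3.14, 3.14, 3.14, 3.14].

## Interface

Orientations are given as a unit quaternion [w, x, y, z].
In Python, from station import manip gives the robot as it stands.
- The arm moves only by the tool servo_tool, never from a script. Its argument "steps" is one flat list of numbers, 7 for each row, row after row: the finger opening in cm, from 0 to 8.54, then the shift along the tool's x, y, z in cm, then the turn, a rotation vector about the tool's x, y, z in degrees. A call has 1 to 8 rows; each row shifts and turns the commanded pose from where the row before left it, along the tool's axes as they then stand; what a row does not reach is not made up. A row lasts 1/10 s, in which the tool goes at most 50 mm and 8.59 degrees, less where a joint would pass 70% of its speed; a pose out of reach is approached as far as the arm can. A call is refused whole if a number of a shift passes 5 or a number of a turn 8.59, either way. A call with a gripper value outside its range is refused whole. The fingers move at their own pace and stop on an object; "squeeze" is the grip in N (left out, the last holds). Time passes only in rows, so rows that do not move let the fingers close. It gives the time, the measured TCP pose, the force and the opening at its end, in the units of the state.
- manip.get_state(): the state, without advancing time (a new reading comes with each control period).
- manip.camera(name): name is "side" or "top"; returns a dict with "color" (400x640x3 uint8, blue, green, red), "fx", "fy", "cx", "cy" (pixels), "origin" and "orientation" of the camera in the world. Camera axes: x right, y down, z forward; pixel columns grow to the right and rows downward; lengths in m; the calibration is good to about 2 mm. A picture is of the moment at which its call begins. There is no depth.
- manip.hand_in(): hands the job in, once; it reports no verdict.
The state is a dict: "t": time; "joints": joint angles; "dq": joint speeds; "effort": joint torques, N m; "tcp_pos": TCP position; "tool_rot": TCP orientation; "ft_force": force on the tool from outside, world axes, zero at the start; "ft_torque": the same for the moment, N m; "gripper_width": finger opening in m.
Only numpy, scipy, OpenCV 4.12 (cv2) and the standard library are available. Lean on these libraries where they do the work, as an engineer would, in place of code of your own. Each camera call takes 0.05 s, during which the arm holds its last target. There are 200 camera calls.

## Task

Rest a fingertip lightly on top of the pot holder's knurled wheel and roll it until the pointer of the sliding jaw stands exactly opposite the little gauge tab on the front rail; then push the lock lever over, away from the robot, as far as it goes. Touch only the wheel and the lever: do not push the jaw by hand or shift the gauge tab, grasp and lift nothing, and leave the pot in the holder and the pot, bottle and beaker behind it where they stand.

Things in the scene. Friction and masses are not known exactly. Their poses are not given: they have to be found in the camera images.
- holder: pot holder screwed to the worktop: grey base 130 x 325 x 12 mm, nothing on it over 108 mm high. Origin on the worktop; z up, y along the slide, x across it, away from the robot. In its frame: wheel at y = -75 mm, fixed jaw (55 mm high) with its face at y = +95, lock lever at y = +160, sliding jaw between; base y = -137 to +187, x = -65 to +65 mm (gauge tab to x = -80).
- wheel: knurled steel wheel on edge, diameter 70 mm, 22 mm wide, centre (origin) at z = 58 mm, axle along the holder's x, between cheeks 43 mm apart over all, tops at z = 62. Rolling its top to the holder's +y moves the jaw to +y (closes the gap), back opens it: 1 mm of jaw to 3.5 mm at the rim. Stops lie outside the needed range. Turns under 1 N at the rim, stays where left, needs 1 to 4 strokes.
- wheel_top (a point): uppermost point of the wheel's rim, z = 93 mm at rest (does not turn with the wheel). Wheel, cheeks and jaw ride on a sprung saddle, which yields straight down under the finger by up to 7 mm, from about 3.5 N at the start to 9 N at the stop, and comes up again when released; 3 to 5 mm is a good pressure.
- jaw: sliding aluminium jaw, 90 x 18 mm, top at z = 54 mm, across the slide. Origin at its middle on the level of the worktop; it moves only along the holder's y and is driven by the wheel.
- jaw_pointer (a point): tip of the narrow dark pointer that is fixed to the sliding jaw and points towards the robot over the front rail, z = 34 mm.
- gauge_tab (a point): edge, next to the pointer, of the gauge tab: dark steel clip on the front rail, 5 mm wide along the rail, top at z = 36 mm, on the robot's side of the pointer. Axes as the holder's. Opposite means the same y in the holder's frame; the pointer starts 9 to 30 mm short of it, on the wheel's side (-y). The clip slides stiffly (10 N).
- lock_lever (a joint): angle of the lock lever: 0 = unlocked, leaning 0.5 rad towards the robot (holder's -x); 1.0 = locked, at its stop, leaning 0.5 rad away (+x); starts at 0 to 0.15. 1.5 to 2 N at the ball move it and it stays where it is left. The wheel can still be turned when it is locked.
- lever_ball (a point): centre of the black ball, diameter 16 mm, at the end of the lock lever: a steel rod 8 mm thick, 55 mm from its pivot (holder's x = 0, y = +160 mm, z = 50 mm) to this point. The ball is at z = 98 mm at both ends of the swing, at x = -26 mm unlocked, +26 mm locked.
- sample_pot_1_mid (a point): middle of the white sample pot with yellow cap, 48 x 56 mm, standing loose on the holder's base against the fixed jaw, in the gap. To be left standing there; the jaw at its mark does not reach it.
- tweezers: steel tweezers, 125 x 14 x 9 mm, lying loose on the worktop between the holder and the robot; origin under their middle.
- sample_pot_2_mid (a point): middle of a like pot, 48 x 56 mm, standing loose on the worktop behind the holder.
- vial_green_mid (a point): middle of the small white bottle with green cap, 38 x 66 mm, standing loose behind the holder.
- beaker_100_mid (a point): middle of the glass beaker, 53 x 68 mm, standing loose behind the holder.

How it is judged:
By the outcome, as a careful person would: the job done as asked, in the order asked, and still so for the second after the job is handed in, with the robot touching nothing.
It also fails if it takes over 54 s, if anything falls off the work surface, if the arm or the gripper's body presses on something with over 40 N, if the wrist force passes 120 N, or if a joint passes its speed limit or range.

## Working session

There is one attempt and no reset: what is moved stays moved. The work goes in short steps, Python scripts to look and compute and a tool call to move; the robot and the scene stay as the last step left them, time stands still between calls to the robot, and variables do not carry over. Pictures are saved under pics/ and viewed, about 8 in all and at most 12, crops included, and the job is handed in when it is done.

Besides the shell and the picture viewer there is one more tool, called after "Emit:" by a JSON object that holds its "op" and its "data", one argument or row to a line. servo_tool: Moves the arm, as the interface text tells. Its arguments: {"type":"object","properties":{"steps":{"type":"array"},"squeeze":{"type":"number"}},"required":["steps"]}

```bash
mkdir -p pics; ls; python3 - <<'E'
from station import manip
import cv2
s=manip.get_state();print({k:s[k] for k in('t','tcp_pos','tool_rot','gripper_width','ft_force')},manip.tcp_to_tips)
for n in('side','top'):
    c=manip.camera(n);cv2.imwrite(f'pics/{n}0.png',c['color']);print(n,{k:c[k] for k in c if k!='color'})
E
```

```text
pics
{'t': 0.0, 'tcp_pos': array([ 0.20179012, -0.53789941,  0.2473852 ]), 'tool_rot': array([-6.40604001e-04,  8.21933232e-01, -5.69583083e-01, -6.79983122e-04]), 'gripper_width': 0.08565259829647147, 'ft_force': array([ 0.04105852,  0.13440866, -0.24440781])} 0.017
side {'fx': 469.7218797677646, 'fy': 469.7218797677646, 'cx': 328.5697922662326, 'cy': 198.21261846000647, 'origin': array([ 0.44960069, -0.70143209,  0.52921456]), 'orientation': array([-0.4915815 ,  0.86855868, -0.05218206,  0.03507829])}
top {'fx': 515.98551756288, 'fy': 515.98551756288, 'cx': 314.59501090074355, 'cy': 195.9037294802062, 'origin': array([0.38123432, 0.02720782, 1.02765881]), 'orientation': array([-0.06652022,  0.70817371, -0.69954812,  0.06853828])}
```

View pics/top0.png

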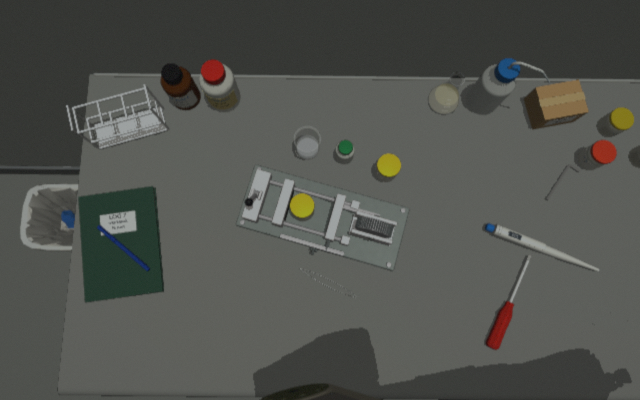

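View pics/side0.png

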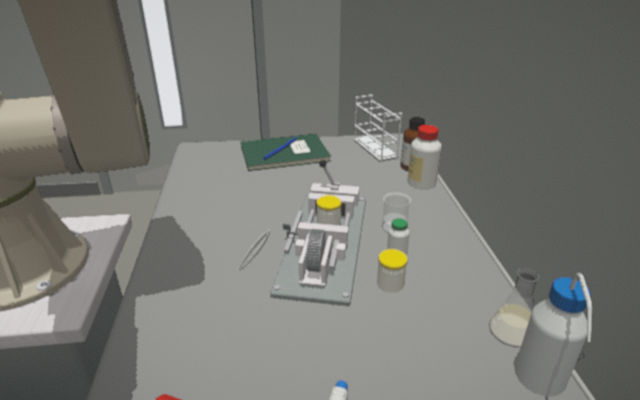

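The top view shows the holder at about (238–408, 168–267), with the wheel near (375,228), the lever ball at (250,202), and the pointer and tab near (312–328, 245). The side view shows it at (278–366, 160–298). Next I'll zoom in on both.

```bash
cat > h.py <<'E'
import numpy as np,cv2
from scipy.spatial.transform import Rotation as R
def rot(q): return R.from_quat([q[1],q[2],q[3],q[0]])
def onplane(c,uv,z):
    d=rot(c['orientation']).apply([(uv[0]-c['cx'])/c['fx'],(uv[1]-c['cy'])/c['fy'],1])
    return c['origin']+d*(z-c['origin'][2])/d[2]
def proj(c,p):
    q=rot(c['orientation']).inv().apply(np.asarray(p)-c['origin'])
    return np.array([c['cx']+c['fx']*q[0]/q[2],c['cy']+c['fy']*q[1]/q[2]])
def crop(img,x0,y0,x1,y1,k,gain=1.6):
    return cv2.convertScaleAbs(cv2.resize(img[y0:y1,x0:x1],None,fx=k,fy=k,interpolation=cv2.INTER_CUBIC),alpha=gain)
E
python3 - <<'E'
from h import *
a=crop(cv2.imread('pics/top0.png'),232,162,416,300,4,2)
b=crop(cv2.imread('pics/side0.png'),230,150,400,300,4)
cv2.imwrite('pics/tc.png',a);cv2.imwrite('pics/sc.png',b)
E
```

```text
(no output)
```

View pics/tc.png

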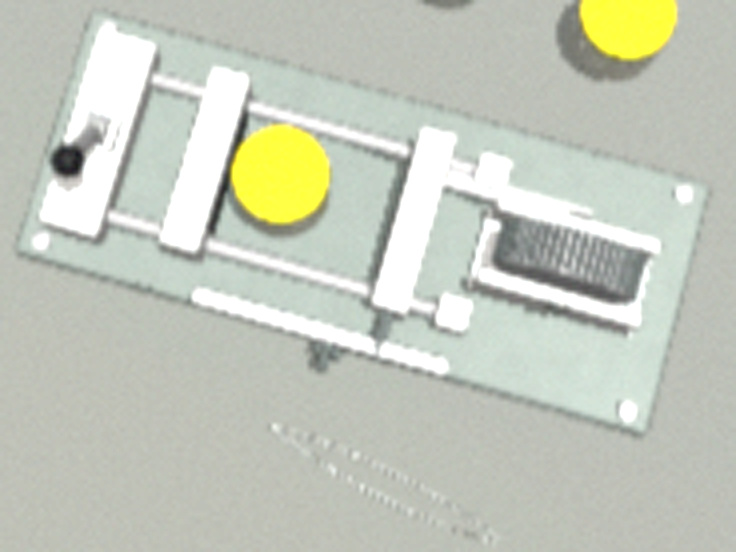

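View pics/sc.png

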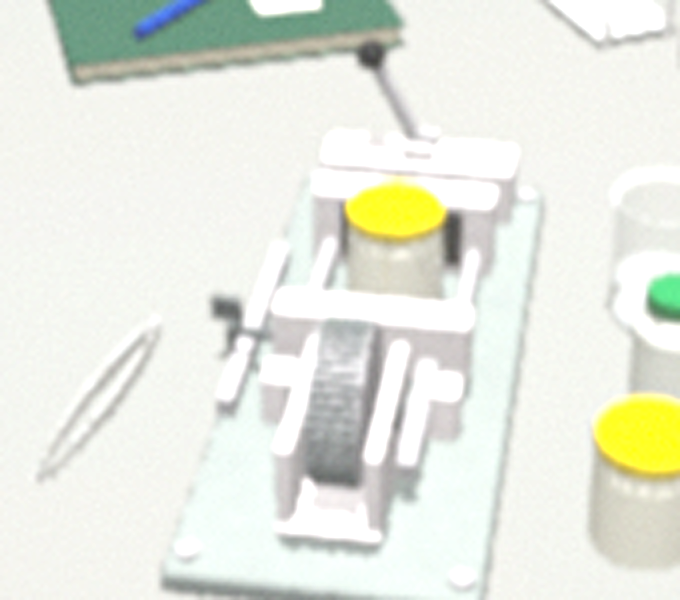

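The top crop shows the base corners at about (95,10), (710,188), (645,435) and (15,255). The lever ball is at (67,160), the wheel at about (572,255), the pointer at about (385,325) and the tab at about (320,353). The side crop shows the pointer at (255,332) and the tab at (228,308).

```bash
cat >> h.py <<'E'
def H2W(o,th,p):  # holder->world ; holder axes = world rotated by th about z
    c,s=np.cos(th),np.sin(th); p=np.asarray(p,float)
    return np.array([o[0]+c*p[0]-s*p[1],o[1]+s*p[0]+c*p[1],p[2]])
def W2H(o,th,p):
    c,s=np.cos(th),np.sin(th);x,y=p[0]-o[0],p[1]-o[1]
    return np.array([c*x+s*y,-s*x+c*y,p[2]])
def rectify(c,o,th,z,x0,x1,y0,y1,k): # k px/mm ; cols = holder -y (left=+y), rows = -x
    src=np.float32([proj(c,H2W(o,th,[x/1e3,y/1e3,z])) for x,y in((x1,y1),(x1,y0),(x0,y0),(x0,y1))])
    w,h=int((y1-y0)*k),int((x1-x0)*k)
    M=cv2.getPerspectiveTransform(src,np.float32([[0,0],[w,0],[w,h],[0,h]]))
    return cv2.warpPerspective(c['color'],M,(w,h),flags=cv2.INTER_CUBIC)
E
python3 - <<'E'
from h import *
from station import manip
import json
c=manip.camera('top');s=manip.camera('side')
px=lambda u,v:((u+.5)/4-.5+232,(v+.5)/4-.5+162)
sx=lambda u,v:((u+.5)/4-.5+230,(v+.5)/4-.5+150)
P=[onplane(c,px(*q),.012) for q in((95,10),(710,188),(645,435),(15,255))]
hc=np.array([(65,187),(65,-137),(-65,-137),(-65,187)])/1e3
W=np.array(P)[:,:2]
Hm=hc-hc.mean(0);Wm=W-W.mean(0)
th=np.arctan2((Hm[:,0]*Wm[:,1]-Hm[:,1]*Wm[:,0]).sum(),(Hm*Wm).sum())
o=W.mean(0)-H2W([0,0],th,[*hc.mean(0),0])[:2]
print('o',o,'th',th,'res mm',[np.round((W2H(o,th,p)[:2]-h)*1e3,1) for p,h in zip(P,hc)])
json.dump([list(o),th],open('holder.json','w'))
f=lambda c,p,z:np.round(W2H(o,th,onplane(c,p,z))*1e3,1)
print('ball top',f(c,px(67,160),.098),'wheel top mid',f(c,px(572,255),.085),'ptr',f(c,px(380,340),.034),'tab',f(c,px(320,353),.036))
print('side: ball',f(s,sx(371,54),.098),'ptr',f(s,sx(245,335),.034),'tab',f(s,sx(228,308),.036),'corner',f(s,sx(163,582),.012),f(s,sx(545,200),.012))
for n,p in(('wheel_top',(0,-.075,.093)),('ball0',(-.026,.16,.098))):print(n,H2W(o,th,p),proj(c,H2W(o,th,p)),proj(s,H2W(o,th,p)))
a=cv2.convertScaleAbs(rectify(c,o,th,.035,-95,-35,-20,80,7),alpha=2)
b=cv2.convertScaleAbs(rectify(s,o,th,.035,-95,-35,-20,80,7),alpha=1.6)
cv2.imwrite('pics/rect0.png',cv2.resize(np.vstack([a,b]),None,fx=.7,fy=.7,interpolation=cv2.INTER_AREA))
E
```

```text
o [ 0.52951295 -0.01521727] th -0.2712170114619218 res mm [array([ 0.2, -1.2]), array([-1.2,  0.7]), array([1.4, 1.2]), array([-0.3, -0.7])]
ball top [-24.5 161.2  98. ] wheel top mid [ -0. -73.  85.] ptr [-57.4   1.1  34. ] tab [-71.6  27.   36. ]
side: ball [-26.2 165.2  98. ] ptr [-58.    1.1  34. ] tab [-69.7  18.3  36. ] corner [ -61.3 -139.8   12. ] [ 65.9 178.7  12. ]
wheel_top [ 0.50942014 -0.08747568  0.093     ] [376.17994232 225.0780311 ] [315.04574774 233.67373819]
ball0 [0.54732803 0.14589953 0.098     ] [248.7714588  202.57696877] [322.05074032 164.26973377]
```

View pics/rect0.png

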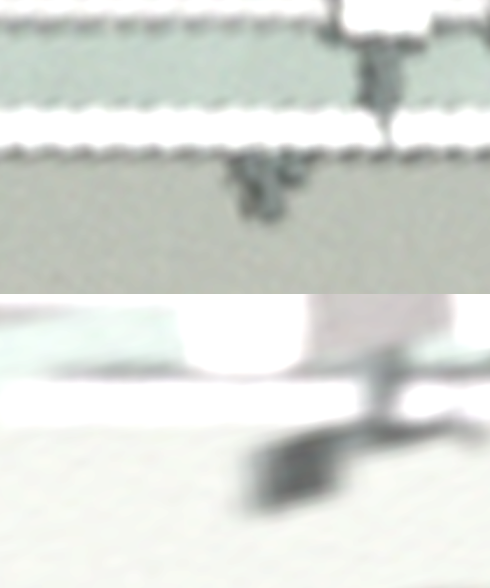

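The rectified view (4.9 px/mm) shows the pointer tip at (386,143), which is y≈1 mm, x≈-64. The tab blob is at about (263,205), so y≈26 and it reaches x≈-80, as stated. Next I'll take sub-pixel darkness profiles over averaged frames and plan the approach.

```bash
cat >> h.py <<'E'
import json
o,th=json.load(open('holder.json'))
def frame(manip,n=8):
    f=[manip.camera('top') for _ in range(n)];c=f[0];c['color']=np.mean([i['color'] for i in f],0).astype(np.float32);return c
def gap(manip,n=8,show=False):
    c=frame(manip,n);k=5
    def prof(x0,x1,y0,y1):
        g=rectify(c,o,th,.035,x0,x1,y0,y1,k).mean(2).mean(0);y=y1-(np.arange(len(g))+.5)/k
        d=np.median(g)-g;d=np.clip(d-.35*d.max(),0,None)
        lab,i=d>0,int(d.argmax());a=b=i
        while a>0 and lab[a-1]:a-=1
        while b<len(d)-1 and lab[b+1]:b+=1
        return (y[a:b+1]*d[a:b+1]).sum()/d[a:b+1].sum(),y[a]-y[b],g.round().astype(int)[::5]
    t=[prof(*r,5,50) for r in((-79,-75),(-76,-72))];p=[prof(*r,-15,45) for r in((-54,-50),(-58,-55),(-63,-60))]
    print('tab y,w',[np.round(q[:2],1) for q in t],'pointer y,w',[np.round(q[:2],1) for q in p])
    if show:
        for q in t+p:print(q[2])
def rows(manip,p,yaw,n,w=0):
    s=manip.get_state();Rm=rot(s['tool_rot']);x=Rm.apply([1,0,0]);z=Rm.apply([0,0,1])
    cur=np.arctan2(x[1],x[0]);dy=(yaw-cur+np.pi)%(2*np.pi)-np.pi
    step=-np.degrees(dy)/n;d=(np.asarray(p)-s['tcp_pos'])/n;out=[]
    for i in range(n):
        A=Rm*R.from_rotvec([0,0,np.radians(step)*i]);out.append([w,*np.round(A.inv().apply(d)*100,2),0,0,round(step,2)])
    print('tilt',np.round(z,3),'yaw',cur,out)
E
python3 - <<'E'
from h import *
from station import manip
gap(manip,8,True)
rows(manip,H2W(o,th,[0,-.095,.150]),th,16)
print(H2W(o,th,[0,-.09,.093]),manip.get_state()['t'])
E
```

```text
tab y,w [array([26.8, 10. ]), array([26.8, 12. ])] pointer y,w [array([3. , 9.2]), array([2.8, 8.4]), array([1.4, 4. ])]
[94 94 94 94 94 95 95 94 94 94 95 94 94 94 95 95 94 93 86 75 65 62 60 60
 63 67 68 70 78 87 93 94 95 95 94 94 94 94 94 94 94 94 94 94 94]
[95 95 94 94 94 95 95 94 94 95 95 94 94 95 94 91 88 84 81 72 63 56 52 55
 64 70 70 70 71 75 78 82 85 90 93 94 95 95 94 94 94 94 95 95 94]
[102 102 103 103 103 104 104 104 104 104 103 103 103 103 102 102 101 101
 101 101 101 101 101 101 101 101 102 102 102 102 102 102 102 103 103 103
 103  97  84  69  60  60  65  70  72  75  79  85  94 100 102 103 103 102
 103 103 103 103 103 104]
[113 110 109 110 114 114 112 107 104 102 104 108 114 115 113 109 108 109
 113 113 110 107 106 104 104 106 108 107 105 104 105 108 113 114 111 108
 106  99  91  82  74  70  72  72  74  79  89 101 106 107 106 105 105 108
 111 108 103 101 104 109]
[151 151 150 150 150 150 151 151 151 150 150 151 151 152 151 150 149 149
 149 149 150 151 150 149 149 150 151 151 150 150 149 150 151 151 151 151
 150 149 148 150 146 136 120 104 102 121 141 148 149 149 148 147 14
[... 784 characters left out ...]
p.float64(-3.27), np.float64(0.61), 0, 0, np.float64(-3.37)], [0, np.float64(-0.24), np.float64(-3.28), np.float64(0.61), 0, 0, np.float64(-3.37)], [0, np.float64(-0.04), np.float64(-3.29), np.float64(0.61), 0, 0, np.float64(-3.37)], [0, np.float64(0.15), np.float64(-3.29), np.float64(0.61), 0, 0, np.float64(-3.37)], [0, np.float64(0.34), np.float64(-3.28), np.float64(0.61), 0, 0, np.float64(-3.37)], [0, np.float64(0.53), np.float64(-3.25), np.float64(0.61), 0, 0, np.float64(-3.37)], [0, np.float64(0.72), np.float64(-3.21), np.float64(0.61), 0, 0, np.float64(-3.37)], [0, np.float64(0.91), np.float64(-3.16), np.float64(0.61), 0, 0, np.float64(-3.37)]]
[ 0.50540157 -0.10192737  0.093     ] 0.6
```

Emit:
{"op": "servo_tool", "data": {
  "steps": [0, -1.86, -2.72, 0.6, 0, 0, -3.37, 0, -1.7, -2.82, 0.6, 0, 0, -3.37, 0, -1.53, -2.92, 0.6, 0, 0, -3.37, 0, -1.36, -3.0, 0.6, 0, 0, -3.37, 0, -1.18, -3.08, 0.6, 0, 0, -3.37, 0, -1.0, -3.14, 0.6, 0, 0, -3.37, 0, -0.81, -3.19, 0.6, 0, 0, -3.37, 0, -0.62, -3.23, 0.6, 0, 0, -3.37]
}}

```text
t: 1.4
tcp_pos: [0.3537, -0.3215, 0.2003]
tool_rot: [0.0, 0.932, -0.361, 0.0]
ft_force: [0.5, -0.8, -0.4]
gripper_width: 0.0002
```

Emit:
{"op": "servo_tool", "data": {
  "steps": [0, -0.43, -3.27, 0.6, 0, 0, -3.37, 0, -0.24, -3.28, 0.6, 0, 0, -3.37, 0, -0.04, -3.29, 0.6, 0, 0, -3.37, 0, 0.15, -3.29, 0.6, 0, 0, -3.37, 0, 0.34, -3.28, 0.6, 0, 0, -3.37, 0, 0.53, -3.25, 0.6, 0, 0, -3.37, 0, 0.72, -3.21, 0.6, 0, 0, -3.37, 0, 0.91, -3.16, 0.6, 0, 0, -3.37]
}}

```text
t: 2.2
tcp_pos: [0.5047, -0.1055, 0.1523]
tool_rot: [0.0, 0.991, -0.134, 0.0]
ft_force: [-0.2, -0.1, 0.2]
gripper_width: -0.0002
```

```bash
python3 - <<'E'
from h import *
from station import manip
s=manip.get_state();print(s['t'],W2H(o,th,s['tcp_pos'])*1e3,s['gripper_width'],s['ft_force'],s['tool_rot'])
rows(manip,H2W(o,th,[0,-.092,.115]),th,1)
c=frame(manip,4)
for r in((-79,-75),(-58,-55)):
    g=rectify(c,o,th,.035,*r,-10,50,1).mean(0);print(r,'R',g[:,2].astype(int).tolist());print('B-R',(g[:,0]-g[:,2]).astype(int).tolist())
d=manip.camera('side')
q=[np.mean([proj(k,H2W(o,th,[-.07,.015,.035]))],0).astype(int) for k in(c,d)]
im=[crop(np.uint8(k['color']),u-22,v-22,u+22,v+22,9,2) for k,(u,v) in zip((c,d),q)]
cv2.imwrite('pics/z1.png',np.hstack(im));print(q)
cv2.imwrite('pics/top1.png',np.uint8(c['color']));cv2.imwrite('pics/side1.png',d['color'])
E
```

```text
2.2 [  0.30424539 -93.60806165 152.2865926 ] -0.00023644718672108955 [-0.23298912 -0.12663308  0.17179352] [ 1.50136672e-04  9.91009311e-01 -1.33792451e-01  3.20930658e-04]
tilt [ 0.001 -0.    -1.   ] yaw -0.26838966024377 [[0, np.float64(-0.03), np.float64(-0.16), np.float64(3.73), 0, 0, np.float64(0.16)]]
(-79, -75) R [94, 93, 93, 94, 94, 94, 94, 93, 93, 94, 94, 94, 94, 93, 91, 86, 79, 72, 66, 63, 61, 59, 54, 48, 45, 43, 42, 43, 49, 56, 59, 59, 60, 59, 59, 60, 60, 60, 60, 59, 60, 60, 60, 60, 60, 60, 60, 60, 60, 60, 60, 59, 59, 60, 60, 60, 60, 60, 60, 60]
B-R [-2, -2, -2, -2, -2, -2, -2, -2, -1, -2, -2, -2, -2, -2, -2, -2, -2, -1, -1, -1, -1, -1, 0, 0, 1, 1, 1, 0, 0, -1, -1, -1, -1, -1, -1, -1, -1, -1, -1, -1, -1, -1, -1, -1, -1, -1, -1, -1, -1, -1, -2, -1, -1, -1, -1, 0, 0, 0, -1, -1]
(-58, -55) R [97, 99, 103, 108, 109, 107, 104, 102, 103, 107, 108, 107, 103, 100, 97, 97, 101, 107, 109, 107, 101, 94, 86, 82, 78, 75, 70, 67, 63, 62, 62, 64, 65, 64, 62, 62, 63, 66, 67, 66, 64, 63, 60, 59, 57, 55, 50, 46, 43, 43, 45, 50, 58, 63, 63, 62, 60, 60, 61, 62]
B-R [1, 1, 1, 1, 0, 0, 1, 1, 1, 1, 1, 0, 0, 1, 1, 1, 2, 1, 1, 1, 0, 0, 1, 1, 1, 0, 0, 0, 0, 0, 1, 1, 0, 0, 1, 1, 0, 0, 0, 1, 0, 0, 1, 1, 0, 0, 0, 1, 1, 1, 1, 1, 0, 0, 0, 0, 0, 0, 0, 0]
[array([317, 250]), array([286, 228])]
```

View pics/z1.png

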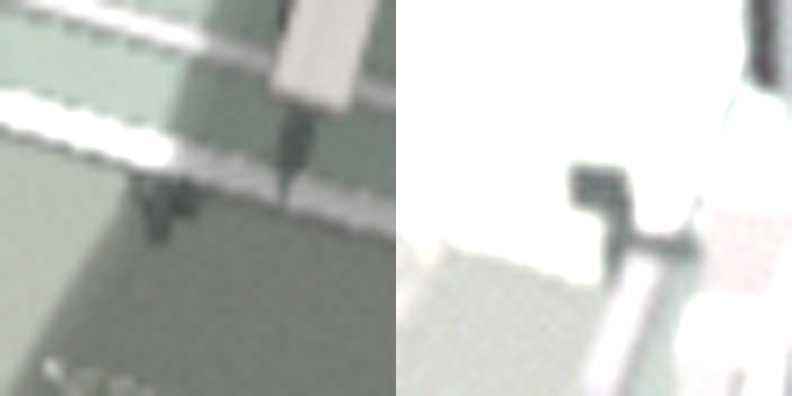

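The arm's shadow removes the direct-light shadows. In this view the steel tab lies at y≈24.3 (idx 22–28) and the pointer at y≈1, tip 1.4, so the gap is about 23 mm (≈80 mm of rim). I'll touch down on the wheel now.

Emit:
{"op": "servo_tool", "data": {
  "steps": [0, 0, 0, 3.2, 0, 0, 0, 0, 0, 0, 0.6, 0, 0, 0, 0, 0, 0, 0.4, 0, 0, 0, 0, 0, 0, 0.3, 0, 0, 0]
}}

```text
t: 2.85
tcp_pos: [0.5039, -0.1074, 0.1077]
tool_rot: [0.0, 0.991, -0.136, 0.0]
ft_force: [-0.3, 0.1, -0.3]
gripper_width: 0.0002
```

Emit:
{"op": "servo_tool", "data": {
  "steps": [0, 0, 0, 0.2, 0, 0, 0, 0, 0, 0, 0.1, 0, 0, 0]
}}

```text
t: 3.05
tcp_pos: [0.5043, -0.1073, 0.1052]
tool_rot: [0.001, 0.991, -0.135, 0.001]
ft_force: [-1.6, -0.8, 4.0]
gripper_width: 0.0003
```

Emit:
{"op": "servo_tool", "data": {
  "steps": [0, 0, 0, 0.05, 0, 0, 0, 0, 0, -0.4, 0, 0, 0, 0, 0, 0, -0.5, 0, 0, 0, 0, 0, 0, -0.5, 0, 0, 0, 0]
}}

```text
t: 3.45
tcp_pos: [0.5083, -0.0932, 0.1048]
tool_rot: [0.0, 0.991, -0.135, 0.001]
ft_force: [-2.1, -0.2, 6.9]
gripper_width: 0.0
```

Emit:
{"op": "servo_tool", "data": {
  "steps": [0, 0, -0.5, 0, 0, 0, 0, 0, 0, -0.5, 0, 0, 0, 0, 0, 0, -0.5, 0, 0, 0, 0, 0, 0, -0.5, 0, 0, 0, 0, 0, 0, 0, 0, 0, 0, 0]
}}

```text
t: 3.95
tcp_pos: [0.5139, -0.0728, 0.1048]
tool_rot: [-0.001, 0.991, -0.134, 0.001]
ft_force: [-1.2, 2.1, 7.0]
gripper_width: -0.0001
```

```bash
python3 - <<'E'
from h import *
from station import manip
s=manip.get_state();print(s['t'],W2H(o,th,s['tcp_pos'])*1e3,s['ft_force'])
c=frame(manip,4);cv2.imwrite('pics/top2.png',np.uint8(c['color']))
for r in((-79,-75),(-58,-55),(-63,-60)):
    g=rectify(c,o,th,.035,*r,-10,50,1).mean(0);print(r,'R',g[:,2].astype(int).tolist());print('B-R',np.round(g[:,0]-g[:,2]).astype(int).tolist())
E
```

```text
3.95 [  0.36975482 -59.6575544  104.79166158] [-1.15859646  2.05258191  7.01356862]
(-79, -75) R [60, 60, 60, 60, 60, 60, 60, 60, 60, 60, 60, 60, 60, 60, 60, 60, 59, 59, 59, 60, 59, 58, 53, 48, 44, 42, 41, 42, 49, 55, 59, 59, 60, 60, 61, 61, 60, 60, 60, 60, 59, 59, 60, 59, 59, 59, 60, 60, 60, 60, 60, 60, 60, 60, 59, 59, 59, 59, 60, 60]
B-R [-1, -1, -2, -2, -2, -2, -2, -1, -1, -1, -1, -1, -2, -1, -1, -1, -1, -1, -1, -2, -1, -1, -1, -1, 0, 1, 1, 0, 0, -1, -1, -1, -2, -2, -2, -2, -2, -1, -1, -2, -2, -2, -2, -2, -1, -1, -1, -2, -2, -2, -2, -1, -2, -2, -2, -1, -1, -1, -1, -1]
(-58, -55) R [74, 68, 65, 67, 67, 66, 64, 63, 63, 64, 65, 65, 64, 62, 60, 59, 61, 66, 67, 65, 63, 63, 63, 64, 64, 64, 63, 63, 61, 60, 61, 63, 63, 62, 56, 49, 44, 43, 41, 42, 45, 49, 54, 57, 61, 63, 64, 62, 61, 62, 63, 66, 67, 66, 64, 62, 60, 59, 60, 63]
B-R [1, 1, 1, 0, 0, 0, 1, 1, 1, 1, 1, 1, 1, 1, 1, 1, 1, 0, 1, 1, 1, 1, 1, 1, 1, 0, 1, 1, 1, 1, 1, 1, 1, 1, 1, 1, 1, 1, 2, 2, 1, 1, 1, 2, 1, 1, 0, 0, 1, 1, 1, 0, 0, 0, 0, 1, 1, 1, 1, 1]
(-63, -60) R [146, 129, 109, 93, 89, 86, 86, 86, 86, 86, 85, 85, 86, 86, 86, 85, 86, 87, 87, 87, 86, 85, 86, 86, 86, 85, 85, 85, 85, 85, 85, 86, 86, 86, 86, 82, 75, 66, 61, 64, 74, 82, 83, 84, 85, 84, 84, 84, 83, 83, 83, 85, 85, 85, 83, 83, 84, 83, 84, 83]
B-R [-1, -1, -1, 0, 0, 0, 0, 0, 0, 0, 0, 0, 0, 0, 0, 0, -1, -1, -1, -1, 0, 0, -1, -1, -1, -1, -1, -1, 0, 0, 0, 0, -1, -1, -1, -1, 0, 0, 0, 0, 0, 0, 0, 0, 0, 0, 0, 0, 0, 0, 0, 0, -1, -1, 0, -1, 0, 0, 0, 0]
```

In full arm shadow the tab is at y=24.1 (5.6 mm wide, matching the stated 5) and the pointer tip at 11.4. It moved 10 mm for 36 mm of finger travel, as the gearing says. 12.7 mm is left, about 44 mm of rim, so I'll do one 38 mm stroke and then a fine one.

Emit:
{"op": "servo_tool", "data": {
  "steps": [0, 0, 0, -1.2, 0, 0, 0, 0, 0, 1.8, 0, 0, 0, 0, 0, 0, 1.8, 0, 0, 0, 0, 0, 0, 0, 1.2, 0, 0, 0, 0, 0, -0.4, 0, 0, 0, 0, 0, 0, -0.5, 0, 0, 0, 0, 0, 0, -0.5, 0, 0, 0, 0, 0, 0, -0.5, 0, 0, 0, 0]
}}

```text
t: 4.95
tcp_pos: [0.5098, -0.0895, 0.105]
tool_rot: [0.0, 0.991, -0.135, 0.001]
ft_force: [0.1, -0.9, 8.0]
gripper_width: 0.0002
```

Emit:
{"op": "servo_tool", "data": {
  "steps": [0, 0, -0.5, 0, 0, 0, 0, 0, 0, -0.5, 0, 0, 0, 0, 0, 0, -0.5, 0, 0, 0, 0, 0, 0, -0.4, 0, 0, 0, 0, 0, 0, 0, 0, 0, 0, 0]
}}

```text
t: 5.45
tcp_pos: [0.5152, -0.0702, 0.105]
tool_rot: [-0.001, 0.991, -0.134, 0.001]
ft_force: [1.9, 1.1, 6.4]
gripper_width: 0.0001
```

```bash
cat >> h.py <<'E'
def gap2(manip,n=6):  # valid while the arm's shadow covers tab and pointer
    c=frame(manip,n);r={}
    for nm,a,w in(('tab',(-79,-75),6),('tip',(-63,-60),4),('shaft',(-58,-55),6)):
        g=rectify(c,o,th,.035,*a,0,45,5).mean(2).mean(0);y=45-(np.arange(len(g))+.5)/5
        i=int(g.argmin());m=abs(y-y[i])<w;d=np.clip(np.median(g[abs(y-y[i])<12])-g-3,0,None)*m
        r[nm]=round(float((d*y).sum()/d.sum()),2)
    s=manip.get_state();print(s['t'],np.round(W2H(o,th,s['tcp_pos'])*1e3,1),s['ft_force'].round(1),r);return c
E
python3 - <<'E'
from h import *
from station import manip
c=gap2(manip);a=cv2.convertScaleAbs(rectify(c,o,th,.035,-95,-35,-10,60,8),alpha=3);cv2.imwrite('pics/r2.png',a)
E
```

```text
5.75 [  0.9 -56.9 104.9] [0.9 1.5 6.4] {'tab': 24.44, 'tip': 24.09, 'shaft': 24.05}
```

View pics/r2.png

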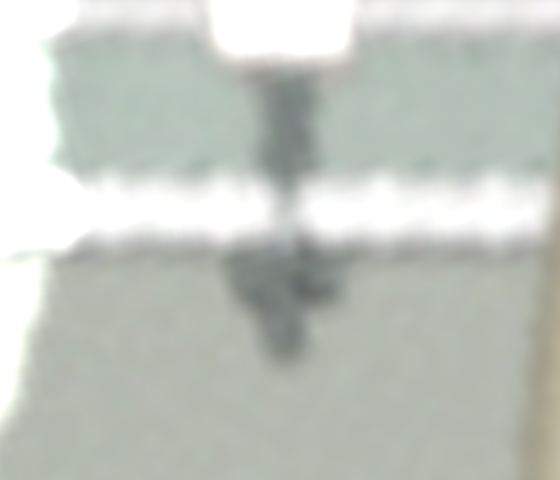

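The rectified view at 8 px/mm shows the pointer shaft at column 287 and the tab centred at 285–287, so both are at y≈24.1–24.4. I'll release the wheel, move up, check the gap with the wheel free, and plan the lever approach.

Emit:
{"op": "servo_tool", "data": {
  "steps": [0, 0, 0, -0.3, 0, 0, 0, 0, 0, 0, -0.4, 0, 0, 0, 0, 0, 0, -1.0, 0, 0, 0, 0, 0, 0, -2.9, 0, 0, 0, 0, 0, 0, 0, 0, 0, 0]
}}

```text
t: 6.25
tcp_pos: [0.5149, -0.0721, 0.153]
tool_rot: [0.0, 0.991, -0.135, 0.002]
ft_force: [0.9, -0.4, 0.3]
gripper_width: 0.0001
```

```bash
python3 - <<'E'
from h import *
from station import manip
gap2(manip,8)
rows(manip,H2W(o,th,[-.065,.160,.150]),th,6)
E
```

```text
6.65 [ -0.8 -59.  149. ] [0.  0.4 0.1] {'tab': 24.43, 'tip': 24.34, 'shaft': 23.97}
tilt [-0.002  0.    -1.   ] yaw -0.27097668829365146 [[0, np.float64(-1.07), np.float64(-3.65), np.float64(-0.02), 0, 0, np.float64(0.0)], [0, np.float64(-1.07), np.float64(-3.65), np.float64(-0.02), 0, 0, np.float64(0.0)], [0, np.float64(-1.07), np.float64(-3.65), np.float64(-0.02), 0, 0, np.float64(0.0)], [0, np.float64(-1.07), np.float64(-3.65), np.float64(-0.02), 0, 0, np.float64(0.0)], [0, np.float64(-1.07), np.float64(-3.65), np.float64(-0.02), 0, 0, np.float64(0.0)], [0, np.float64(-1.07), np.float64(-3.65), np.float64(-0.02), 0, 0, np.float64(0.0)]]
```

With the wheel free, the tab reads 24.4 and the pointer tip 24.3 (shaft 24.0), so they are aligned. Now for the lever.

Emit:
{"op": "servo_tool", "data": {
  "steps": [0, -1.07, -3.65, 0, 0, 0, 0, 0, -1.07, -3.65, 0, 0, 0, 0, 0, -1.07, -3.65, 0, 0, 0, 0, 0, -1.07, -3.65, 0, 0, 0, 0, 0, -1.07, -3.65, 0, 0, 0, 0, 0, -1.07, -3.65, 0, 0, 0, 0, 0, 0, 0, 2.3, 0, 0, 0, 0, 0, 0, 2.3, 0, 0, 0]
}}

```text
t: 7.45
tcp_pos: [0.5106, 0.1578, 0.1035]
tool_rot: [-0.0, 0.991, -0.134, 0.001]
ft_force: [0.4, -0.6, -0.2]
gripper_width: -0.0
```

Emit:
{"op": "servo_tool", "data": {
  "steps": [0, 1.0, 0, 0, 0, 0, 0, 0, 0.7, 0, 0, 0, 0, 0, 0, 0.7, 0, 0, 0, 0, 0, 0, 0.7, 0, 0, 0, 0, 0]
}}

```text
t: 7.85
tcp_pos: [0.5413, 0.1475, 0.105]
tool_rot: [-0.0, 0.991, -0.135, 0.0]
ft_force: [-2.8, 0.6, 1.9]
gripper_width: -0.0005
```

```bash
python3 - <<'E'
from h import *
from station import manip
s=manip.get_state();print(s['t'],W2H(o,th,s['tcp_pos'])*1e3,s['ft_force'])
d=manip.camera('side');cv2.imwrite('pics/s3.png',crop(d['color'],240,90,400,230,4,1.5))
E
```

```text
7.85 [-32.24078747 159.93498757 104.97748246] [-2.82416986  0.64209141  1.90316994]
```

View pics/s3.png

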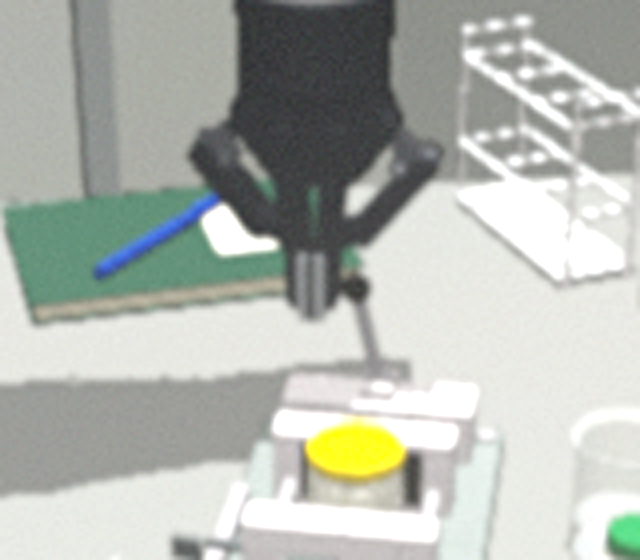

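The side crop shows the closed fingers at about (312,285) just touching the ball at (355,285) from the robot side, near the ball's height. The push can go on.

Emit:
{"op": "servo_tool", "data": {
  "steps": [0, 0.7, 0, 0, 0, 0, 0, 0, 0.7, 0, 0, 0, 0, 0, 0, 0.7, 0, 0, 0, 0, 0, 0, 0.6, 0, 0, 0, 0, 0]
}}

```text
t: 8.3
tcp_pos: [0.567, 0.1404, 0.1038]
tool_rot: [0.0, 0.991, -0.135, 0.0]
ft_force: [-2.8, 0.5, -0.2]
gripper_width: 0.0
```

Emit:
{"op": "servo_tool", "data": {
  "steps": [0, 0.3, 0, 0, 0, 0, 0, 0, 0.3, 0, 0, 0, 0, 0, 0, 0.2, 0, 0, 0, 0, 0]
}}

```text
t: 8.6
tcp_pos: [0.5736, 0.1385, 0.1032]
tool_rot: [0.0, 0.991, -0.135, -0.001]
ft_force: [-2.0, 0.9, -1.5]
gripper_width: -0.0003
```

Emit:
{"op": "servo_tool", "data": {
  "steps": [0, 0.2, 0, 0, 0, 0, 0, 0, 0.2, 0, 0, 0, 0, 0]
}}

```text
t: 8.8
tcp_pos: [0.5774, 0.1375, 0.1035]
tool_rot: [0.0, 0.991, -0.135, -0.0]
ft_force: [-2.9, 1.3, -1.0]
gripper_width: -0.0003
```

Emit:
{"op": "servo_tool", "data": {
  "steps": [0, 0.2, 0, 0, 0, 0, 0, 0, 0.1, 0, 0, 0, 0, 0]
}}

```text
t: 9.0
tcp_pos: [0.5789, 0.1371, 0.1033]
tool_rot: [-0.0, 0.991, -0.135, -0.002]
ft_force: [-7.5, 2.0, 1.2]
gripper_width: -0.0001
```

Emit:
{"op": "servo_tool", "data": {
  "steps": [0, 0.2, 0, 0, 0, 0, 0, 0, 0.1, 0, 0, 0, 0, 0]
}}

```text
t: 9.2
tcp_pos: [0.5795, 0.1369, 0.1032]
tool_rot: [-0.0, 0.991, -0.134, -0.004]
ft_force: [-13.2, 3.9, 6.2]
gripper_width: -0.0
```

The force rose from 3 to 13 N with almost no further travel, so the lever is at its stop. I'll back off, lift, and return above the wheel so its shadow helps the final check.

Emit:
{"op": "servo_tool", "data": {
  "steps": [0, -0.5, 0, 0, 0, 0, 0, 0, -2.5, 0, 0, 0, 0, 0, 0, -2.0, 0, -2.0, 0, 0, 0, 0, 0, 0, -3.0, 0, 0, 0, 0, 0.8, 4, 0, 0, 0, 0, 0, 0.8, 4, 0, 0, 0, 0, 0, 0.8, 4, 0, 0, 0, 0, 0, 0.8, 4, 0, 0, 0, 0]
}}

```text
t: 10.0
tcp_pos: [0.5246, -0.0153, 0.155]
tool_rot: [0.0, 0.991, -0.135, 0.002]
ft_force: [0.2, -0.2, -0.0]
gripper_width: 0.0002
```

Emit:
{"op": "servo_tool", "data": {
  "steps": [0, 0.8, 4, 0, 0, 0, 0, 0, 0, 1.9, 0, 0, 0, 0, 0, 0, 0, 0, 0, 0, 0]
}}

```text
t: 10.3
tcp_pos: [0.5162, -0.0756, 0.1547]
tool_rot: [0.001, 0.991, -0.137, 0.002]
ft_force: [-0.3, 0.9, 0.0]
gripper_width: -0.0001
```

```bash
python3 - <<'E'
from h import *
from station import manip
c=gap2(manip,8);d=manip.camera('side')
u,v=proj(c,H2W(o,th,[.026,.16,.098]));print('locked ball expected top',u,v,'side',proj(d,H2W(o,th,[.026,.16,.098])))
t=np.uint8(c['color'])
for n,k,r in(('top',c,10),('side',d,8)):
    U,V=proj(k,H2W(o,th,[.026,.16,.098])).astype(int);g=np.uint8(k['color']).mean(2)[V-r:V+r,U-r:U+r];m=(g<35);ys,xs=np.nonzero(m)
    if len(xs):q=(U-r+xs.mean(),V-r+ys.mean());print(n,q,len(xs),W2H(o,th,onplane(k,q,.098))*1e3)
a=crop(t,225,125,420,275,4,2.5);b=crop(d['color'],230,140,400,300,3.75 and 4,1.4)
cv2.imwrite('pics/end.png',cv2.resize(np.hstack([cv2.resize(a,(780,600)),cv2.resize(b,(640,600))]),(800,338),interpolation=cv2.INTER_AREA))
E
```

```text
10.7 [  1.6 -58.  153.8] [-0.6  0.  -0.1] {'tab': 24.42, 'tip': 24.32, 'shaft': 24.0}
locked ball expected top 257.28949761022693 175.99276274323307 side [347.52698846 166.18397607]
top (np.float64(256.9166666666667), np.float64(175.55555555555554)) 36 [ 26.59842558 160.90972327  98.        ]
```

View pics/end.png

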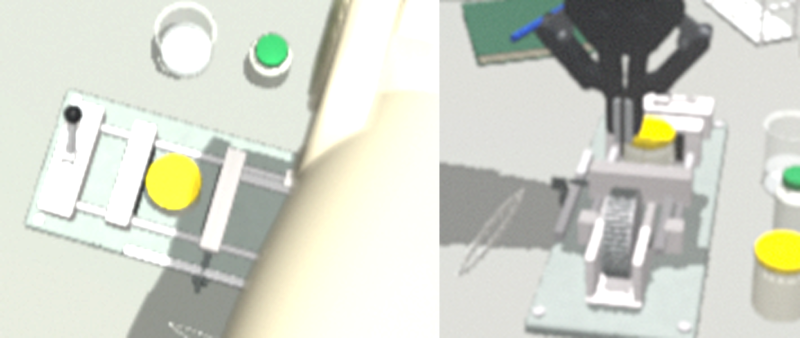

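The final picture shows the lever ball leaning away at about (72,113), measured at holder x=+26.6 against +26 expected when locked. The pointer meets the tab at about (203,270), the pots stand where they were, and the arm is clear.

```bash
python3 -c "
from station import manip
print(manip.hand_in())"
```

```text
the job is handed in; nothing more can be done
None
```

The pointer now stands opposite the gauge tab and the lever is locked; I handed the job in at about 11 s, with no verdict reported.

**Wheel:** I rolled it in two light strokes with the closed fingertips, at about 4–8 N. In the last check, after locking and with the wheel free, the pointer tip was at y = 24.3 mm and the tab's centre at 24.4 mm. The pointer's shaft read 24.0 mm, so the readings differ by 0.1–0.4 mm.

**Lever:** I then pushed it away from the robot until the force rose from about 3 to 13 N with almost no further travel. Afterwards the ball was at x = +26.6 mm in the top view (+26 expected when locked); the side view gave no second reading because the gripper hid the ball.

**Surroundings:** In the last picture the pots, bottle and beaker show no sign of having moved, judged by eye. The arm ended clear of everything.

**Uncertain:** I took "opposite" to mean the middle of the tab, because the tab faces the pointer's tip. If its edge along the rail on the wheel's side was meant, the pointer is about 2.5 mm past it. My first estimate of the tab's position was up to 4 mm out because of shadows; I measured it again in the arm's shade before the second stroke.

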